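# Hold the setting blade in a spindle brake's air gap

## Robot

A 6-joint arm with a two-finger parallel gripper is mounted at the origin on a cart in front of the work surface, level with it; the furniture and walls round the work are solid. World frame = base frame: x ahead of the robot, y to its left, z up, the work surface at z = 0. Lengths are in m, angles in degrees, forces in N, time in s.
With the tool pointing down it reaches from about 0.25 to 0.725 m from the base axis. Payload 9.7 kg.
Tool frame: the origin (TCP) lies between the finger pads, 19 mm behind the fingertips; this is the grasp point; z points along the fingers, y is the line along which they close (so a half turn about z gives the same grasp; the last joint's range is limited). The gripper opens to 85 mm and grips with 20 to 120 N. Pads are 22 mm wide; open, the fingers measure 114 mm over their backs; the gripper's body (76 mm by 85 mm) begins 54 mm behind the grasp point. The pads swing forward as they close: fully open they stand 13 mm farther back than shut.
Start: joints at [-72.708, 4.979, 10.078, 95.1, 0, 90], TCP at [0.163, -0.525, 0.25] pointing down, gripper open.
Joint ranges: [-179.16, 179.16], [-48.56, 103.87], [-65.8, 70.77], [-126.05, 130.52], [-82.76, 87.17], [-180, 180]. Speed limits (degrees/s): [127.2, 127.2, 147.25, 180, 180, 180].

## Interface

Orientations are given as [roll, pitch, yaw] about the fixed x, y, z axes, in that order (R = Rz(yaw) Ry(pitch) Rx(roll)).
In Python, from workcell import * gives the robot as it stands.
- The arm moves only by the tool servo_tool, never from a script. Its argument "moves" is a list of rows, each a list of 4 numbers: the shift along the world's x, y, z in normalised numbers (1 is 750 mm), then the turn about the world's z in normalised numbers (1 is 180 degrees). A call has 1 to 20 rows; each row is the pose to reach, as a shift and turn from the pose commanded when the call began; what a row does not reach only later rows make up. A row lasts 1/12 s, in which the tool goes at most 41.7 mm and 7.16 degrees, less where a joint would pass 70% of its speed; a pose out of reach is approached as far as the arm can. A call with a gripper value outside its range is refused whole. "claw" is the closure, from 0 (fully open) to 1 (shut), set as the call begins (left out, the last holds). The fingers move at their own pace and stop on an object; "force" is the grip in N (left out, the last holds). Time passes only in rows, so rows that repeat a pose let the fingers close. It gives the time, the measured TCP pose, the force, the opening and the grip force at its end, in the units of the state.
- get_obs(): the state, without advancing time (a new reading comes with each control period).
- camera(name): name is "side" or "top"; returns the picture (384x512x3 uint8, red, green, blue); there is no depth.
- get_calibration(name): a dict with "fx", "fy", "cx", "cy" (pixels), "rvec" (rotation vector, rad) and "tvec" (3), from world to camera coordinates, as OpenCV has them. Camera axes: x right, y down, z forward; pixel columns grow to the right and rows downward; lengths in m; the calibration is good to about 2 mm. A picture is of the moment at which its call begins. get_calibration takes no time and is no camera call.
- job_done(): hands the job in; it is judged then, once.
The state is a dict: "time": time; "q": joint angles; "qd": joint speeds; "joint_efforts": joint torques, N m; "ee_pos": TCP position; "tcp_rot": TCP orientation; "wrist_force": force on the tool from outside, world axes, zero at the start; "torque": the same for the moment, N m; "opening": finger opening in m; "grasp_force": force on a finger pad.
Only numpy, scipy, OpenCV 4.12 (cv2) and the standard library are available. Lean on these libraries where they do the work, as an engineer would, in place of code of your own. Each camera call takes 0.05 s, during which the arm holds its last target. There are 200 camera calls.

## Task

The polishing wheel's spindle brake stands on the bench to have its air gap set. First fold its inspection flap right down, then take the setting blade by its handle and slide it in level and straight, flat on the magnet and under the sprung armature plate, until the plate rides on it and it drags, with the line across the blade level with the front of the housing. Finish while holding it there in the gripper, still and at that depth, so that the nuts can be turned down to it; do not run the tip into the hub, and leave the screwdriver, the bottle and the calliper where they are.

Things in the scene. Friction and masses are not known exactly. Their poses are not given: they have to be found in the camera images.
- brake: Fixed grey housing, front and back 140 mm apart, 136 mm wide, on a 156 mm base; top at 112 mm, shaft end and nuts within 42 mm of its middle rise to 137 mm; a terminal box on the left side reaches y 101 mm. Origin under its centre on the bench, x points from the flap side straight in, z up. Front face at x -70 mm; opening behind the flap 100 mm wide, from 24 to 105 mm high.
- magnet: Fixed lower steel disc, radius 46 mm; flat upper face at z 60 mm of the brake, rim bevelled 10 mm in by 4 mm down. It carries the steel hub sleeve, radius 10 mm, that crosses the gap in the middle: the sleeve's front is 36 mm behind the rim. Origin and axes as the brake.
- armature: Upper steel disc, radius 46 mm, 14 mm thick, rim bevelled like the magnet's: a mouth 9.5 mm high at the rim narrows to 1.5 mm 10 mm further in. Origin: centre of its lower face, 61.5 mm above the brake's at rest. It moves only up, 6 mm at most, sprung down with 4.5 N plus 0.5 N per mm. The 3 mm blade lifts it 1.5 mm and drags with 4 to 8 N; entering takes up to 15 N. Axes as the brake.
- gap_mouth (a point): Point at the front rim of the two plates, in the middle of their width, 61.5 mm above the bench, which is where the middle of the blade's thickness lies when it rests on the magnet. 24 mm behind the housing's front face. Axes as the brake (x points into the gap).
- front_opening (a point): Point on the plane of the housing's front face, straight in front of gap_mouth and at the same height. Axes as the brake.
- flap (a joint): Angle of the inspection flap: 0 is upright and shut, 1.57 is folded down level towards the robot. The stiff hinge (about 0.11 N m) stays where it is left.
- flap_lip (a point): Middle of the flap's upper edge, a rolled steel bead 66 mm wide and 10 mm thick, 100 mm from the hinge. Shut, it stands with its middle 14 mm above the housing's top, and the space behind it is free for 30 mm, so fingertips can hook in behind it. The flap is a 4 mm plate, 112 mm wide (70 mm next to the bead).
- flap_hinge (a point): Middle of the flap's hinge axis, which runs along the brake's y, 26 mm above the bench and 3.5 mm in front of the housing's front face. Axes as the brake.
- blade: Setting blade lying flat: dark wooden handle 80 mm long, 18 mm wide, 16 mm high with a brass ferrule; from it stands a steel blade 85 mm long, 14 mm wide, 3 mm thick. About 90 g, mostly handle. Origin under the middle of the handle, on its underside; x points along the blade to the tip, z up. The blade's middle plane is 8 mm above the origin.
- blade_tip (a point): Middle of the blade's bevelled tip, 125 mm ahead of the blade's origin and 8 mm above its underside.
- blade_line (a point): The dark line engraved across the blade, 49 mm behind the tip. With the line level with the housing's front, the tip is 25 mm behind the rim of the plates.
- screwdriver: Bystander: red-handled screwdriver, 170 mm long, lying on the bench beside the blade. Origin under its middle; it may have changed places with the blade.
- oil_bottle: Bystander: small dropper bottle, 28 mm across, 67 mm high, standing. Origin under its middle.
- vernier: Bystander: dial calliper 155 mm long, 56 mm wide, 13 mm high, lying flat in front of the brake. Origin under its middle.
There are look-alikes about, which are no part of the job. What is meant by the blade is not green, and is the larger of those in its own colour.

How it is judged (in metres and radians):
On the way, in this order (a step that is already met when the one before it is completed fails the run):
1. the inspection flap is folded right down (value of joint flap above 1.4 rad), for 0.2 s.
2. the blade is held in the gripper, clear of the bench (height (world z) of blade above 0.03 m and contact force between the fingers and blade above 1 N), for 0.2 s.
At the end, for the whole second after the job is handed in: Flap over 1.4 rad; tip 17-33 mm behind the plates' rim (line within 8 mm of the front), within 15 mm of the middle, straight to 0.14 rad, level to 0.1; armature lifted 0.8-3.5 mm; blade presses it with 1.5 N, the magnet with 0.5 N; gripped by the handle with 2 N (TCP within 55 mm), still (value of joint flap above 1.4 rad and x of blade_tip in the frame of gap_mouth between 0.017 and 0.033 m and y of blade_tip in the frame of gap_mouth between -0.015 and 0.015 m and angle between the x axis of blade and the x axis of brake, either way round below 0.14 rad and angle between blade's own z axis and vertical below 0.1 rad and z of armature in the frame of brake between 0.0623 and 0.065 m and contact force between blade and armature above 1.5 N and contact force between blade and magnet above 0.5 N and distance between the grasp point and blade below 0.055 m and contact force between the fingers and blade above 2 N and linear speed of blade below 0.01 m/s); the arm keeps its last pose, push and grip.
It fails at once if the blade's tip is run into the hub (x of blade_tip in the frame of gap_mouth above 0.0355 m and distance between blade_tip and gap_mouth below 0.05 m).
It fails at once if the screwdriver is moved over 30 mm (distance of screwdriver from where it was at the start of the episode above 0.03 m).
It fails at once if the bottle is moved over 30 mm (distance of oil_bottle from where it was at the start of the episode above 0.03 m).
It fails at once if the calliper is moved over 30 mm (distance of vernier from where it was at the start of the episode above 0.03 m).
It also fails if it takes over 54 s, if anything falls off the work surface, if the arm or the gripper's body presses on something with over 40 N, if the wrist force passes 120 N, or if a joint passes its speed limit or range.

## Working session

There is one attempt and no reset: what is moved stays moved. The work goes in short steps, Python scripts to look and compute and a tool call to move; the robot and the scene stay as the last step left them, time stands still between calls to the robot, and variables do not carry over. Pictures are saved under pics/ and viewed, at most 10 in all, crops included, and the job is handed in when it is done.

Besides the shell and the picture viewer there is one more tool, called after "Call:" as name(argument=value, ...), one argument or row to a line, values as JSON. servo_tool: Moves the arm, as the interface text tells. Its arguments: {"type":"object","properties":{"moves":{"type":"array","items":{"type":"array","items":{"type":"number"}}},"claw":{"type":"number"},"force":{"type":"number"}},"required":["moves"]}

```bash
mkdir -p pics; cat > h.py <<'E'
from workcell import *
import numpy as np, cv2
def cal(n):
    c=get_calibration(n); K=np.array([[c["fx"],0,c["cx"]],[0,c["fy"],c["cy"]],[0,0,1.]])
    R=cv2.Rodrigues(np.array(c["rvec"],float))[0]; return K,R,np.array(c["tvec"],float)
def ray(n,u,v):
    K,R,t=cal(n); return -R.T@t, R.T@np.linalg.inv(K)@np.array([u,v,1.])
def onz(n,u,v,z):
    o,d=ray(n,u,v); return o+d*(z-o[2])/d[2]
def proj(n,p):
    K,R,t=cal(n); q=(R@np.atleast_2d(p).T).T+t; q=q@K.T; return q[:,:2]/q[:,2:]
def snap(n,f,box=None,s=1):
    im=camera(n)
    if box: im=im[box[1]:box[3],box[0]:box[2]]
    im=cv2.resize(im,None,fx=s,fy=s,interpolation=cv2.INTER_CUBIC)
    cv2.imwrite("pics/"+f,im[:,:,::-1]); return im
E
python3 - <<'E'
from h import *
snap("top","t0.png",None,1.5);snap("side","s0.png",None,1.5)
for n in("top","side"):
    print(cal(n)); print(-cal(n)[1].T@cal(n)[2])
print(get_obs())
E
```

```text
(array([[441.06588179,   0.        , 251.75175483],
       [  0.        , 441.06588179, 197.03637432],
       [  0.        ,   0.        ,   1.        ]]), array([[ 0.01399773, -0.99985812, -0.00937079],
       [-0.98884844, -0.01245274, -0.14840384],
       [ 0.14826609,  0.01134361, -0.98888244]]), array([0.2058137 , 0.55337788, 1.27982186]))
[0.35457175 0.19815777 1.3496454 ]
(array([[409.95596709,   0.        , 259.67580499],
       [  0.        , 409.95596709, 189.57786268],
       [  0.        ,   0.        ,   1.        ]]), array([[-0.99977874,  0.01323879,  0.01634623],
       [-0.00665948,  0.53791832, -0.84297066],
       [-0.01995285, -0.842893  , -0.53771114]]), array([ 0.54054678, -0.01592236,  1.41315276]))
[0.56851757 1.19254532 0.73760999]
{'time': 0.1, 'q': array([-7.27071439e+01,  5.00906877e+00,  1.00396859e+01,  9.51021668e+01,
       -1.55465527e-03,  8.99994896e+01]), 'qd': array([-0.10574661, -0.06853575,  0.25361397, -0.00134394,  0.0119803 ,
        0.01263802]), 'joint_efforts': array([ 4.95636286e-04, -5.21560371e+01,  4.65652335e+01,  1.59992441e-02,
        1.31667707e-05, -1.83212131e-05]), 'ee_pos': array([ 0.16342544, -0.52495351,  0.24934942]), 'tcp_rot': array([-1.79928450e+02,  1.55401670e-03,  1.72933685e+01]), 'wrist_force': array([ 0.81847329, -0.08776623, -0.65136396]), 'torque': array([ 0.05399818, -0.02143033,  0.03127666]), 'grasp_force': 0.0, 'opening': 0.08541743122863849}
```

View pics/t0.png

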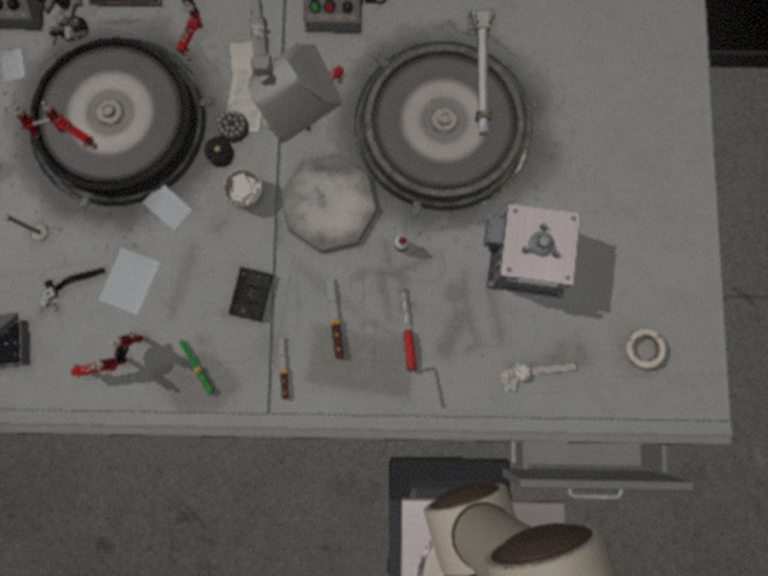

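View pics/s0.png

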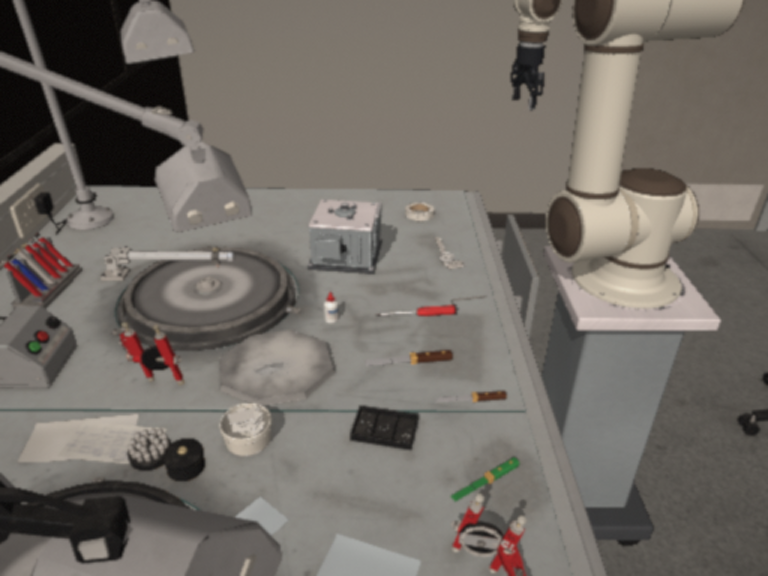

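The top view shows these candidates (pixels in the 1.5x picture): the larger brown-handled blade at (337,335), a smaller brown one at (284,370) and a green one at (197,367). The red screwdriver is at (407,330). I choose the larger brown one. The brake is at (540,245), the bottle at (401,243) and the calliper at (540,372).

```bash
python3 - <<'E'
from h import *
a=snap("top","c1.png",(180,170,300,280),5)
b=snap("top","c2.png",(310,120,410,210),6)
s=snap("side","c3.png",(195,125,265,190),8)
E
```

```text
(no output)
```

View pics/c1.png

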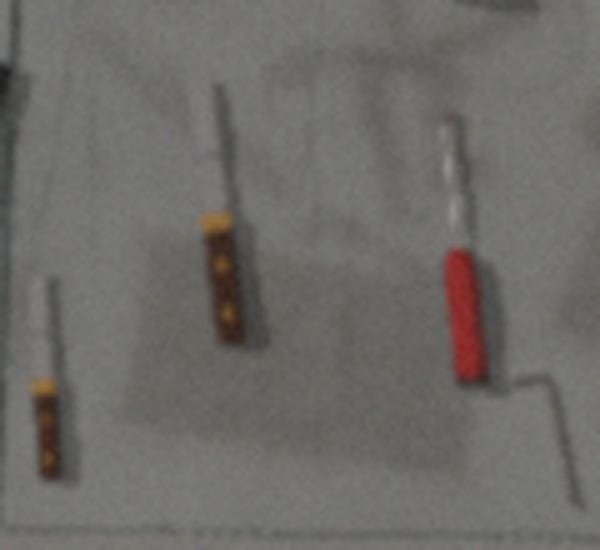

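View pics/c2.png

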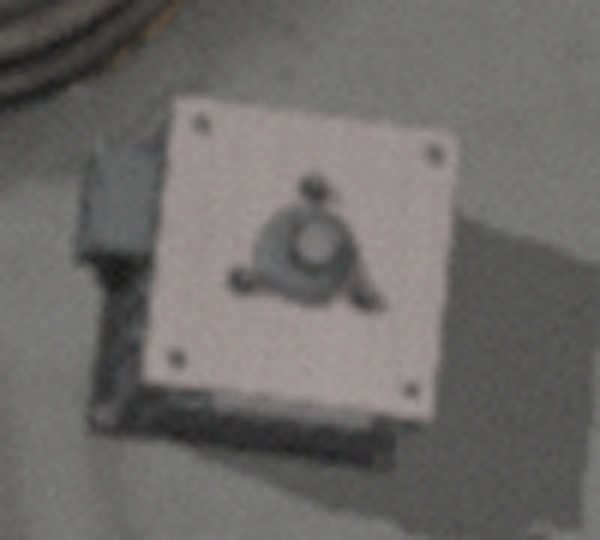

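View pics/c3.png

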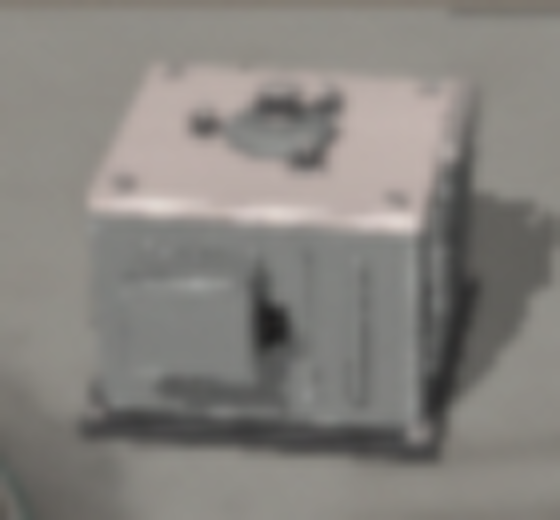

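```bash
cat > fit.py <<'E'
from h import *
from scipy.optimize import least_squares
def px(pts,box,s): return (np.array(pts,float)+.5)/s-.5+np.array(box)
C=np.array([[.07,.068,.112],[.07,-.068,.112],[-.07,-.068,.112],[-.07,.068,.112]])
T=px([(175,100),(455,132),(435,418),(145,385)],(310,120),6)
S=px([(90,205),(155,68),(470,85),(420,225)],(195,125),8)
def pose(p,L): 
    c,s=np.cos(p[2]),np.sin(p[2]); return L@np.array([[c,s,0],[-s,c,0],[0,0,1]])+[p[0],p[1],0]
def rT(p): return (proj("top",pose(p,C))-T).ravel()
def rS(p): return (proj("side",pose(p,C))-S).ravel()
for f in (rT,rS,lambda p:np.r_[rT(p),rS(p)]):
    r=least_squares(f,[.5,-.15,0]); print(r.x,np.degrees(r.x[2]),np.round(r.fun,1))
b=r.x
L=np.array([[-.0735,0,.126],[-.0735,0,.026],[-.046,0,.0615],[-.07,0,.0615]])
print(pose(b,L)); print("T",T)
for z in(.126,): print([onz("top",*q,z) for q in px([(213,405),(370,425)],(310,120),6)])
# blade
Q=px([(216,85),(224,208),(217,215),(232,342),(205,344+0),(244,340)],(180,170),5)
tip,fe,bf,en=[onz("top",*q,z) for q,z in zip(Q,(.0095,.0095,.016,.016))]
print("tip",tip,"ferr",bf,"end",en)
d=bf-en; print(np.linalg.norm(d[:2]),np.degrees(np.arctan2(d[1],d[0])), np.degrees(np.arctan2(*(tip-en)[1::-1])),np.linalg.norm((tip-en)[:2]))
# bystanders
print("bottle",onz("top",401/1.5,243/1.5,.06),"vern",[onz("top",u/1.5,v/1.5,.01) for u,v in((503,378),(576,367))])
print("screw",[onz("top",*q,.012) for q in px([(448,118),(473,380)],(180,170),5)])
E
python3 fit.py
```

```text
[ 0.64403015 -0.0962673  -0.10610889] -6.07959135933706 [-0.2  0.1  0.2  0.1 -0.2 -0.   0.3 -0.1]
[ 0.64352862 -0.08947854 -0.13018216] -7.458888273683002 [-0.1 -0.2  0.3 -0.1 -0.6  0.3  0.3  0.1]
[ 0.64393239 -0.09546218 -0.11307093] -6.478487110776362 [-0.3 -0.   0.   0.3 -0.7  0.1 -0.2 -0.3  0.2 -0.9 -0.  -0.7 -0.9 -0.6
  0.6 -0.8]
[[ 0.57090174 -0.08716916  0.126     ]
 [ 0.57090174 -0.08716916  0.026     ]
 [ 0.59822613 -0.09027199  0.0615    ]
 [ 0.57437939 -0.08756407  0.0615    ]]
T [[338.75       136.25      ]
 [385.41666667 141.58333333]
 [382.08333333 189.25      ]
 [333.75       183.75      ]]
[array([ 0.56961044, -0.04960303,  0.126     ]), array([ 0.56102862, -0.12267587,  0.126     ])]
tip [0.58693725 0.30331297 0.0095    ] ferr [0.50553449 0.30028709 0.016     ] end [0.42857948 0.28940464 0.016     ]
0.07772066132849288 8.049003654199797 5.019325765683991 0.1589673730678535
bottle [0.65449236 0.16782497 0.06      ] vern [array([ 0.39133391, -0.04036735,  0.01      ]), array([ 0.41529582, -0.1870933 ,  0.01      ])]
screw [array([0.56771065, 0.1601096 , 0.012     ]), array([0.40790895, 0.1437372 , 0.012     ])]
```

The rows are not in the units I measure in: shifts go in shares of 750 mm and turns go in shares of 180 degrees. I convert before sending: 43.6 cm / 75 = 0.5813, 42.5 cm / 75 = 0.5667, -0.415 rad / 3.1416 = -0.1321.

Call:
servo_tool(
  moves=[
    [0.04,0.04,0,-0.0318],
    [0.0867,0.0867,0,-0.0637],
    [0.5667,0.5813,0,-0.1321],
    [0.5667,0.5813,0,-0.1321],
    [0.5667,0.5813,0,-0.1321],
    [0.5667,0.5813,0,-0.1321],
    [0.5667,0.5813,0,-0.1321],
    [0.5667,0.5813,0,-0.1321],
    [0.5667,0.5813,0,-0.1321],
    [0.5667,0.5813,0,-0.1321],
    [0.5667,0.5813,0,-0.1321],
    [0.5667,0.5813,0,-0.1321],
    [0.5667,0.5813,0,-0.1321],
    [0.5667,0.5813,0,-0.1321],
    [0.5667,0.5813,0,-0.1321],
    [0.5667,0.5813,0,-0.1321],
    [0.5667,0.5813,0,-0.1321],
    [0.5667,0.5813,0,-0.1321],
    [0.5667,0.5813,0,-0.1321],
    [0.5667,0.5813,0,-0.1321],
  ],
  claw=1,
  force=60,
)

```text
time: 1.92
ee_pos: [0.5879, -0.0902, 0.2504]
tcp_rot: [180.0, -0.0, -6.6]
wrist_force: [0.3, -0.1, 0.4]
opening: 0.0002
grasp_force: 0.0
```

Scaled: -9 cm / 75 = -0.12, -8 cm / 75 = -0.1067.

Call:
servo_tool(
  moves=[
    [0.0013,0,-0.04,0],
    [0.0013,0,-0.08,0],
    [0.0013,0,-0.1067,0],
    [0.0013,0,-0.12,0],
    [0.0013,0,-0.12,0],
    [0.0013,0,-0.12,0],
  ],
)

```text
time: 2.42
ee_pos: [0.5893, -0.0896, 0.1609]
tcp_rot: [180.0, -0.0, -6.5]
wrist_force: [0.3, -0.8, 0.6]
opening: -0.0002
grasp_force: 0.0
```

```bash
python3 - <<'E'
from h import *
a=camera("top")[120:210,310:410]; s=camera("side")[105:190,190:275]
f=lambda i:cv2.resize(i,(400,400),interpolation=cv2.INTER_CUBIC)
cv2.imwrite("pics/d1.png",np.hstack([f(a),f(s)])[:,:,::-1])
E
```

```text
(no output)
```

View pics/d1.png

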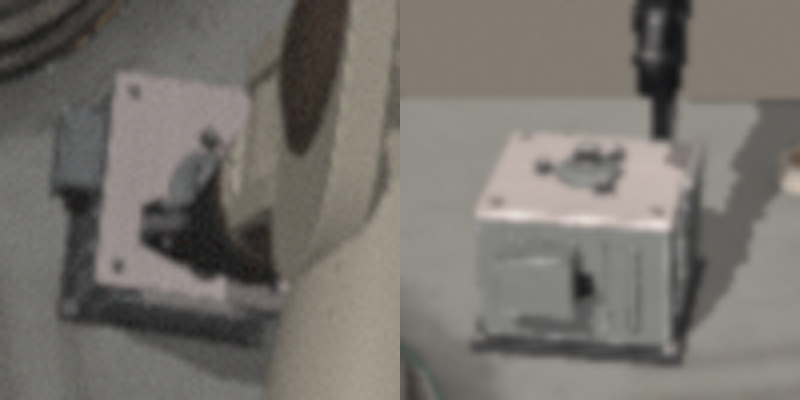

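The side half shows the shut fingers above the front strip of the lid, around (662,130), clear behind the flap bead. I'm lowering gently now.

Scaled: -2.4 cm / 75 = -0.032, -2.3 cm / 75 = -0.0307.

Call:
servo_tool(
  moves=[
    [0,0,-0.0093,0],
    [0,0,-0.0187,0],
    [0,0,-0.0267,0],
    [0,0,-0.0307,0],
    [0,0,-0.032,0],
    [0,0,-0.032,0],
  ],
)

```text
time: 3.02
ee_pos: [0.5893, -0.089, 0.1355]
tcp_rot: [-180.0, 0.0, -6.5]
wrist_force: [-0.2, 0.1, 0.4]
opening: -0.0
grasp_force: 0.0
```

Scaled: -6.1 cm / 75 = -0.0813, -3.3 cm / 75 = -0.044.

Call:
servo_tool(
  moves=[
    [-0.0107,0.0013,0,0],
    [-0.0213,0.0027,-0.0013,0],
    [-0.0333,0.004,-0.004,0],
    [-0.044,0.0053,-0.0067,0],
    [-0.0573,0.0067,-0.012,0],
    [-0.0693,0.008,-0.0187,0],
    [-0.0813,0.0093,-0.0253,0],
    [-0.0813,0.0093,-0.0253,0],
  ],
)

```text
time: 3.68
ee_pos: [0.5265, -0.0819, 0.1165]
tcp_rot: [180.0, 0.1, -6.5]
wrist_force: [0.0, -0.3, 0.5]
opening: -0.0001
grasp_force: 0.0
```

Scaled: -6.8 cm / 75 = -0.0907, -6.1 cm / 75 = -0.0813.

Call:
servo_tool(
  moves=[
    [-0.0107,0.0013,-0.0093,0],
    [-0.02,0.0027,-0.02,0],
    [-0.028,0.0027,-0.0307,0],
    [-0.0333,0.004,-0.0413,0],
    [-0.0387,0.004,-0.052,0],
    [-0.0427,0.0053,-0.06,0],
    [-0.0453,0.0053,-0.0707,0],
    [-0.0467,0.0053,-0.0813,0],
    [-0.048,0.0053,-0.0907,0],
    [-0.048,0.0053,-0.0907,0],
  ],
)

```text
time: 4.52
ee_pos: [0.4918, -0.0781, 0.0473]
tcp_rot: [-180.0, 0.1, -6.5]
wrist_force: [-0.1, 0.5, 0.4]
opening: 0.0001
grasp_force: 0.0
```

```bash
python3 - <<'E'
from h import *
a=camera("top")[120:220,310:410]; s=camera("side")[105:195,185:275]
f=lambda i:cv2.resize(i,(400,400),interpolation=cv2.INTER_CUBIC)
cv2.imwrite("pics/d2.png",np.hstack([f(a),f(s)])[:,:,::-1])
E
```

```text
(no output)
```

View pics/d2.png

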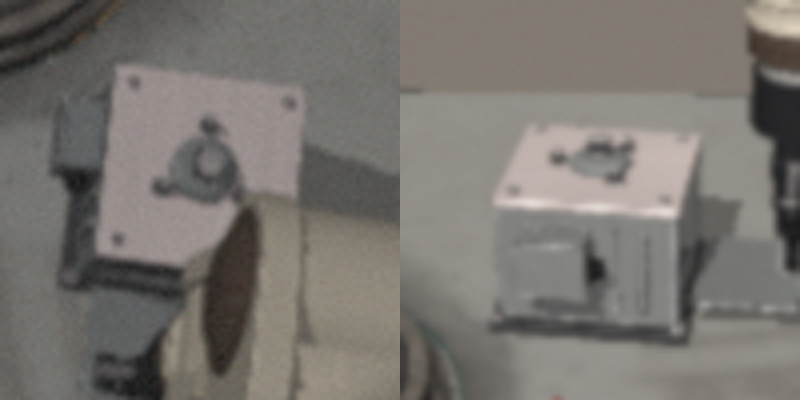

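The flap is now folded down level in front of the housing: the grey plate is at (130,330) in the top half and (750,290) in the side half. A small extra press should make sure it is fully down.

Scaled: -0.3 cm / 75 = -0.004, -0.15 cm / 75 = -0.002.

Call:
servo_tool(
  moves=[
    [0,0,-0.002,0],
    [0,0,-0.004,0],
    [0,0,-0.004,0],
  ],
)

```text
time: 4.87
ee_pos: [0.4928, -0.0782, 0.0468]
tcp_rot: [180.0, -0.1, -6.5]
wrist_force: [-1.7, 0.1, 2.9]
opening: 0.0
grasp_force: 2.1
```

```bash
python3 - <<'E'
from h import *
for n,box in(("top",(205,185,245,245)),("side",(240,225,320,250))):
    im=np.mean([camera(n).astype(float) for _ in range(3)],0)
    x0,y0,x1,y1=box; c=im[y0:y1,x0:x1]
    m=((c[:,:,0]-c[:,:,2])>22).astype(np.uint8)
    k,l,st,_=cv2.connectedComponentsWithStats(m); i=1+np.argmax(st[1:,4]); print(n,st[i])
    ys,xs=np.nonzero(l==i); pts=np.c_[xs+x0,ys+y0].astype(float)
    P=np.array([onz(n,u,v,.013 if n=="top" else .012) for u,v in pts])[:,:2]
    ctr=P.mean(0); w,V=np.linalg.eigh(np.cov((P-ctr).T)); a=V[:,1]*np.sign(V[0,1]); s=(P-ctr)@a
    mid=ctr+a*(s.max()+s.min())/2
    print(ctr,mid,"len",np.ptp(s),"yaw",np.degrees(np.arctan2(a[1],a[0])))
E
```

```text
top [ 15  27   8  26 123]
[0.47242809 0.29661618] [0.46978138 0.29623233] len 0.07792063407750759 yaw 8.252221157401383
side [ 33   8  29  11 213]
[0.47118792 0.30187679] [0.47020321 0.30167674] len 0.08331615343550056 yaw 11.483839599308297
```

Scaled: 13 cm / 75 = 0.1733, 10 cm / 75 = 0.1333.

Call:
servo_tool(
  moves=[
    [0,0,0.0267,0],
    [0,0,0.08,0],
    [0,0,0.1333,0],
    [0,0,0.1733,0],
    [0,0,0.1733,0],
  ],
  claw=0,
)

```text
time: 5.58
ee_pos: [0.4947, -0.0785, 0.1829]
tcp_rot: [180.0, -0.5, -6.5]
wrist_force: [0.2, 0.2, -0.1]
opening: 0.0604
grasp_force: 0.0
```

Scaled: 37.6 cm / 75 = 0.5013, -2.4 cm / 75 = -0.032, 0.253 rad / 3.1416 = 0.0805.

Call:
servo_tool(
  moves=[
    [-0.0027,0.0533,-0.0067,0.0095],
    [-0.0067,0.1067,-0.0133,0.0191],
    [-0.0107,0.16,-0.02,0.0286],
    [-0.0133,0.2133,-0.0267,0.0382],
    [-0.0173,0.2667,-0.0333,0.0477],
    [-0.0213,0.32,-0.04,0.0573],
    [-0.0253,0.3733,-0.04,0.0668],
    [-0.0293,0.4267,-0.04,0.0764],
    [-0.032,0.4733,-0.04,0.0805],
    [-0.032,0.4933,-0.04,0.0805],
    [-0.032,0.5013,-0.04,0.0805],
    [-0.032,0.5013,-0.04,0.0805],
    [-0.032,0.5013,-0.04,0.0805],
    [-0.032,0.5013,-0.04,0.0805],
  ],
  claw=0.45,
)

```text
time: 6.75
ee_pos: [0.5, 0.1078, 0.1467]
tcp_rot: [-178.3, 0.1, 11.3]
wrist_force: [0.4, 0.2, 0.5]
opening: 0.0473
grasp_force: 0.0
```

Call:
servo_tool(
  moves=[
    [0,0,0,0],
    [0,0,0,0],
  ],
)

```text
time: 6.92
ee_pos: [0.4997, 0.1078, 0.1467]
tcp_rot: [-178.3, 0.1, 11.3]
wrist_force: [0.5, 0.4, -0.3]
opening: 0.0469
grasp_force: 0.0
```

```bash
python3 -c "
from h import *
o=get_obs();print(o['q'],o['qd'],o['ee_pos'],o['tcp_rot'],o['wrist_force'],o['joint_efforts'])"
```

```text
[ 11.26873059  -1.08566161  -7.58129559  83.56965278   1.74393954
 179.94176297] [ 0.07150295 -0.32038809 -0.17624417  0.03938163 -0.05385158 -0.04563713] [0.49968857 0.10782762 0.14672591] [-1.78255995e+02  6.35144091e-02  1.13269407e+01] [ 0.46108998  0.41831235 -0.34533532] [ 4.07286524e-02 -4.55744076e+01  4.71278143e+01 -4.38700640e-02
  1.02515195e-01 -1.07879461e-05]
```

Scaled: 1.5 rad / 3.1416 = 0.4775.

Call:
servo_tool(
  moves=[
    [0,0,0,0.0382],
    [0,0,0,0.0764],
    [0,0,0,0.1146],
    [0,0,0,0.1528],
    [0,0,0,0.191],
    [0,0,0,0.2292],
    [0,0,0,0.2674],
    [0,0,0,0.3056],
    [0,0,0,0.3438],
    [0,0,0,0.382],
    [0,0,0,0.4202],
    [0,0,0,0.4584],
    [0,0,0,0.4775],
    [0,0,0,0.4775],
  ],
)

```text
time: 8.08
ee_pos: [0.4996, 0.108, 0.1469]
tcp_rot: [-178.3, 0.1, 97.4]
wrist_force: [0.2, -0.1, -0.7]
opening: 0.0473
grasp_force: 0.0
```

Scaled: 18.9 cm / 75 = 0.252, 18.5 cm / 75 = 0.2467, 1.581 rad / 3.1416 = 0.5032.

Call:
servo_tool(
  moves=[
    [-0.004,0.02,0,0.0382],
    [-0.008,0.04,0,0.0764],
    [-0.012,0.06,0,0.1146],
    [-0.016,0.08,0,0.1528],
    [-0.02,0.1,0,0.191],
    [-0.024,0.12,0,0.2292],
    [-0.028,0.14,0,0.2674],
    [-0.032,0.16,0,0.3056],
    [-0.0347,0.1867,0,0.3438],
    [-0.0373,0.2133,0,0.382],
    [-0.04,0.2333,0,0.4202],
    [-0.04,0.2467,0,0.4584],
    [-0.04,0.252,0,0.4902],
    [-0.04,0.252,0,0.5032],
    [-0.04,0.252,0,0.5032],
  ],
)

```text
time: 9.33
ee_pos: [0.4695, 0.2974, 0.1468]
tcp_rot: [-178.2, 0.0, -172.1]
wrist_force: [0.4, -0.2, -1.0]
opening: 0.0468
grasp_force: 0.0
```

Call:
servo_tool(
  moves=[
    [0,0,-0.04,0],
    [0,0,-0.08,0],
    [0,0,-0.12,0],
    [0,0,-0.1467,0],
    [0,0,-0.16,0],
    [0,0,-0.1653,0],
    [0,0,-0.1653,0],
  ],
)

```text
time: 9.92
ee_pos: [0.4696, 0.297, 0.0227]
tcp_rot: [-178.2, 0.0, -172.2]
wrist_force: [0.3, -0.9, 0.5]
opening: 0.0467
grasp_force: 0.0
```

```bash
python3 - <<'E'
from h import *
s=camera("side")[190:265,230:330];a=camera("top")[175:250,180:280]
f=lambda i:cv2.resize(i,(400,300),interpolation=cv2.INTER_CUBIC)
cv2.imwrite("pics/d3.png",np.hstack([f(a),f(s)])[:,:,::-1])
E
```

```text
(no output)
```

View pics/d3.png

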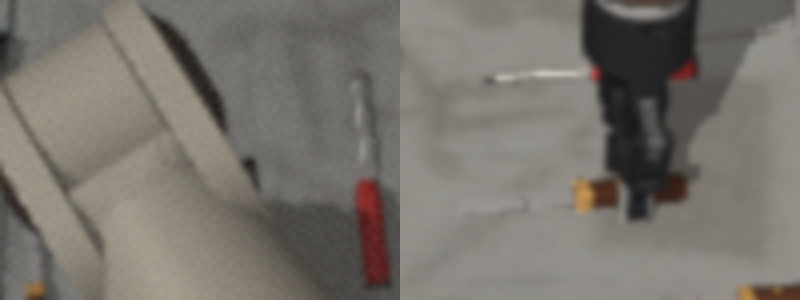

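The side half shows the near finger at (637,195), across the middle of the brown handle (575–690). I'm closing the gripper there.

Call:
servo_tool(
  moves=[
    [0,0,0,0],
    [0,0,0,0],
    [0,0,0,0],
    [0,0,0,0],
    [0,0,0,0],
    [0,0,0,0],
    [0,0,0,0],
  ],
  claw=1,
  force=90,
)

```text
time: 10.6
ee_pos: [0.4703, 0.2976, 0.0244]
tcp_rot: [-178.3, 0.2, -172.1]
wrist_force: [-1.4, -0.8, 6.9]
opening: 0.0153
grasp_force: 88.8
```

Scaled: 12 cm / 75 = 0.16, 11 cm / 75 = 0.1467.

Call:
servo_tool(
  moves=[
    [0,0,0.0133,0],
    [0,0,0.04,0],
    [0,0,0.08,0],
    [0,0,0.12,0],
    [0,0,0.1467,0],
    [0,0,0.16,0],
    [0,0,0.16,0],
    [0,0,0.16,0],
  ],
)

```text
time: 11.27
ee_pos: [0.4697, 0.2972, 0.1425]
tcp_rot: [-178.3, 0.1, -172.1]
wrist_force: [-0.3, 0.4, -1.7]
opening: 0.0153
grasp_force: 88.2
```

Scaled: -36.7 cm / 75 = -0.4893, -4.9 cm / 75 = -0.0653, -0.25 rad / 3.1416 = -0.0796.

Call:
servo_tool(
  moves=[
    [-0.0133,-0.0267,0,-0.0064],
    [-0.0267,-0.0667,0,-0.0127],
    [-0.04,-0.1067,0,-0.0191],
    [-0.0533,-0.1467,0,-0.0255],
    [-0.0653,-0.1867,0,-0.0318],
    [-0.0653,-0.2267,0,-0.0382],
    [-0.0653,-0.2667,0,-0.0446],
    [-0.0653,-0.3067,0,-0.0509],
    [-0.0653,-0.3467,0,-0.0573],
    [-0.0653,-0.3867,0,-0.0637],
    [-0.0653,-0.4267,0,-0.07],
    [-0.0653,-0.46,0,-0.0764],
    [-0.0653,-0.48,0,-0.0796],
    [-0.0653,-0.4893,0,-0.0796],
    [-0.0653,-0.4893,0,-0.0796],
    [-0.0653,-0.4893,0,-0.0796],
  ],
)

```text
time: 12.6
ee_pos: [0.4202, -0.0695, 0.1418]
tcp_rot: [-178.3, -0.0, 173.6]
wrist_force: [1.3, 0.3, -0.1]
opening: 0.0152
grasp_force: 88.3
```

```bash
python3 - <<'E'
from h import *
a=camera("top")[140:240,310:410]; s=camera("side")[90:190,210:310]
o=get_obs(); print(o['q'])
f=lambda i:cv2.resize(i,(400,400),interpolation=cv2.INTER_CUBIC)
cv2.imwrite("pics/d4.png",np.hstack([f(a),f(s)])[:,:,::-1])
p=o['ee_pos']; y=np.radians(o['tcp_rot'][2]+180); d=np.array([np.cos(y),np.sin(y),0])
for n,off in(("top",(310,140)),("side",(210,90))):
    pts=[p+[0,0,-.0164]+d*k for k in(-.04,.04,.076,.125)]
    print(n,np.round((proj(n,np.array(pts))-off)*4+([0,0] if n=="top" else [400,0])))
E
```

```text
[ -8.22900588 -12.95196331 -18.76682703  84.12850072  -1.73229457
  -1.86531682]
top [[167. 460.]
 [177. 344.]
 [182. 293.]
 [188. 224.]]
side [[788. 211.]
 [694. 205.]
 [652. 203.]
 [595. 200.]]
```

View pics/d4.png

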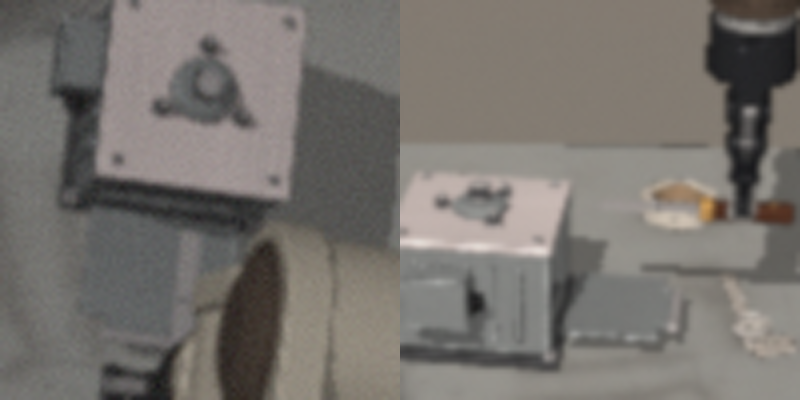

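The side half shows the blade level, with the ferrule front near (702,208), the handle butt near (795,212) and the gripper at 742. In the top half the blade's tip lies around (190,235). That puts the blade a few mm further back than I assumed, so I'll measure it numerically.

```bash
python3 - <<'E'
from h import *
o=get_obs(); p=o['ee_pos']; y=np.radians(o['tcp_rot'][2]+180); d=np.array([np.cos(y),np.sin(y),0]); z=p[2]-.0164
im=np.mean([camera("side").astype(float) for _ in range(4)],0)
top=np.mean([camera("top").astype(float) for _ in range(4)],0)
def samp(im,n,P):
    q=proj(n,P).astype(np.float32); return cv2.remap(im.astype(np.float32),q[:,0],q[:,1],cv2.INTER_LINEAR)[:,0]
ks=np.arange(-.06,.07,.004)
for dz in(.004,-.002):
    S=samp(im,"side",np.array([p*[1,1,0]+[0,0,z+dz]+d*k for k in ks])); print([(int(round(k*1000)),int(s[0]-s[2])) for k,s in zip(ks,S)])
n=np.array([-d[1],d[0],0])
for k in np.arange(.06,.15,.006):
    W=np.arange(-.014,.0141,.0035)
    S=samp(top,"top",np.array([p*[1,1,0]+[0,0,z]+d*k+n*w for w in W])); print(int(k*1000),S.mean(1).astype(int))
for k in np.arange(.09,.15,.004):
    W=np.arange(-.012,.0121,.003)
    S=samp(im,"side",np.array([p*[1,1,0]+[0,0,z+w]+d*k for w in W])); print(int(k*1000),S.mean(1).astype(int))
E
```

```text
[(-60, 5), (-56, 5), (-52, 6), (-48, 7), (-44, 15), (-40, 32), (-36, 42), (-32, 44), (-28, 48), (-24, 50), (-20, 44), (-16, 37), (-12, 24), (-8, 11), (-4, 2), (0, -1), (4, 0), (8, 6), (12, 16), (16, 30), (20, 42), (24, 62), (28, 93), (32, 100), (36, 75), (40, 41), (44, 32), (48, 29), (52, 27), (56, 27), (60, 28), (64, 27), (68, 25)]
[(-60, 4), (-56, 5), (-52, 5), (-48, 6), (-44, 15), (-40, 37), (-36, 47), (-32, 47), (-28, 47), (-24, 47), (-20, 47), (-16, 44), (-12, 29), (-8, 13), (-4, 3), (0, 0), (4, 0), (8, 5), (12, 15), (16, 34), (20, 46), (24, 65), (28, 94), (32, 102), (36, 73), (40, 29), (44, 14), (48, 13), (52, 13), (56, 13), (60, 13), (64, 13), (68, 12)]
60 [107 100 107 116 119 116 105  99  97]
66 [ 86  81  96 112 117 116 105  97  98]
72 [ 97 102 104 105 107 105 100  97  97]
78 [105 106 106 114 117 114 104  97  97]
84 [105 105 109 118 119 115 104  95  97]
90 [106 102 109 117 118 116 105  97  95]
96 [ 96  99 109 118 119 118 105  97  96]
102 [ 95  99 109 118 119 118 104  96  96]
108 [ 96 100 110 119 120 116 103  95  96]
114 [ 95  99 111 120 118 115 104  95  94]
120 [ 82  89 100 106 105 103  95  91  92]
126 [67 70 70 70 69 69 72 74 71]
132 [46 44 46 45 47 48 51 50 48]
138 [58 58 61 60 61 65 63 63 63]
144 [47 46 49 49 48 48 48 46 50]
90 [134 138 145 148 147 145 144 144 144]
94 [138 140 146 148 147 145 143 142 142]
98 [140 142 146 149 148 146 144 142 142]
102 [141 143 147 150 148 146 144 143 143]
106 [142 145 148 151 149 146 144 143 143]
110 [143 145 149 151 149 146 144 143 143]
114 [143 145 149 151 148 146 144 143 142]
118 [143 145 147 149 147 144 143 142 142]
122 [143 144 146 147 146 144 142 142 142]
126 [143 143 144 145 145 143 143 142 142]
130 [143 143 143 144 144 144 143 142 141]
134 [143 143 143 144 144 144 143 142 141]
138 [143 143 144 144 144 144 143 142 141]
142 [142 142 141 141 141 141 141 140 140]
146 [131 130 127 128 129 132 136 139 142]
```

Scaled: -6.3 cm / 75 = -0.084, -5.5 cm / 75 = -0.0733.

Call:
servo_tool(
  moves=[
    [0,0,-0.0267,0],
    [0,0,-0.0533,0],
    [0,0,-0.0733,0],
    [0,0,-0.084,0],
    [0,0,-0.084,0],
    [0.0133,-0.0013,-0.084,0],
    [0.0267,-0.0027,-0.084,0],
    [0.04,-0.004,-0.084,0],
    [0.0533,-0.006,-0.084,0],
    [0.0667,-0.0073,-0.084,0],
    [0.0667,-0.0073,-0.084,0],
    [0.0667,-0.0073,-0.084,0],
  ],
)

```text
time: 14.1
ee_pos: [0.471, -0.0753, 0.0796]
tcp_rot: [-178.3, 0.0, 173.6]
wrist_force: [-0.2, -0.8, -0.7]
opening: 0.0152
grasp_force: 88.3
```

Scaled: 1.4 cm / 75 = 0.0187, 1.2 cm / 75 = 0.016.

Call:
servo_tool(
  moves=[
    [0.004,-0.0004,-0.0013,0],
    [0.008,-0.0009,-0.0013,0],
    [0.012,-0.0013,-0.0013,0],
    [0.016,-0.0017,-0.0013,0],
    [0.0187,-0.0021,-0.0013,0],
    [0.0187,-0.0021,-0.0013,0],
    [0.0187,-0.0021,-0.0013,0],
  ],
)

```text
time: 14.68
ee_pos: [0.4846, -0.0769, 0.0788]
tcp_rot: [-178.3, 0.0, 173.6]
wrist_force: [1.1, 0.8, -1.1]
opening: 0.0151
grasp_force: 88.3
```

Scaled: 0.8 cm / 75 = 0.0107, 0.6 cm / 75 = 0.008.

Call:
servo_tool(
  moves=[
    [0.0027,-0.0003,0,0],
    [0.0053,-0.0007,0,0],
    [0.008,-0.0009,0,0],
    [0.0107,-0.0012,0,0],
    [0.0107,-0.0012,0,0],
    [0.0107,-0.0012,0,0],
  ],
)

```text
time: 15.18
ee_pos: [0.4921, -0.0777, 0.0784]
tcp_rot: [-178.3, -0.0, 173.6]
wrist_force: [-5.5, 0.3, -1.2]
opening: 0.0152
grasp_force: 88.2
```

Scaled: 0.9 cm / 75 = 0.012, 0.8 cm / 75 = 0.0107.

Call:
servo_tool(
  moves=[
    [0.0027,-0.0003,0,0],
    [0.0053,-0.0007,0,0],
    [0.008,-0.0009,0,0],
    [0.0107,-0.0012,0,0],
    [0.012,-0.0013,0,0],
    [0.012,-0.0013,0,0],
    [0.012,-0.0013,0,0],
  ],
)

```text
time: 15.77
ee_pos: [0.5013, -0.0788, 0.0786]
tcp_rot: [-178.3, 0.0, 173.6]
wrist_force: [-4.3, 0.8, -2.1]
opening: 0.0154
grasp_force: 88.2
```

```bash
python3 - <<'E'
from h import *
o=get_obs(); print(o['wrist_force'],o['torque'],o['ee_pos'],o['qd'])
s=np.mean([camera("side").astype(float) for _ in range(3)],0); a=np.mean([camera("top").astype(float) for _ in range(3)],0)
f=lambda i:cv2.resize(i,(400,400),interpolation=cv2.INTER_CUBIC)
cv2.imwrite("pics/d5.png",np.hstack([f(a[140:210,320:390]),f(s[110:180,230:300])])[:,:,::-1])
p=o['ee_pos']; y=np.radians(o['tcp_rot'][2]+180); d=np.array([np.cos(y),np.sin(y),0])
def samp(im,n,P):
    q=proj(n,P).astype(np.float32); return cv2.remap(im.astype(np.float32),q[:,0],q[:,1],cv2.INTER_LINEAR)[:,0]
ks=np.arange(-.052,.085,.004)
for dz in(.004,0,-.002):
    S=samp(s,"side",np.array([p*[1,1,0]+[0,0,.0615+dz]+d*k for k in ks])); print([(int(round(k*1000)),int(v[0]-v[2]),int(v.mean())) for k,v in zip(ks,S)])
E
```

```text
[-4.30090708  0.84267713 -2.10243888] [ 0.17104427  1.05089349 -0.06708053] [ 0.50130137 -0.07876964  0.07861015] [-0.00409289 -0.16578615 -0.06141485 -0.07000569 -0.0046724   0.08227742]
[(-52, 9, 107), (-48, 9, 88), (-44, 17, 69), (-40, 35, 58), (-36, 44, 58), (-32, 46, 59), (-28, 49, 64), (-24, 51, 65), (-20, 44, 57), (-16, 36, 57), (-12, 23, 77), (-8, 10, 100), (-4, 3, 74), (0, -1, 41), (4, 0, 46), (8, 5, 72), (12, 17, 89), (16, 31, 77), (20, 41, 66), (24, 60, 85), (28, 90, 120), (32, 99, 140), (36, 72, 137), (40, 28, 126), (44, 9, 122), (48, 7, 121), (52, 7, 121), (56, 7, 123), (60, 7, 121), (64, 6, 109), (68, 4, 93), (72, 3, 88), (76, 3, 90), (80, 3, 93), (84, 3, 110)]
[(-52, 10, 117), (-48, 10, 98), (-44, 18, 70), (-40, 36, 56), (-36, 47, 56), (-32, 48, 57), (-28, 49, 58), (-24, 49, 59), (-20, 48, 57), (-16, 44, 59), (-12, 30, 77), (-8, 13, 98), (-4, 3, 71), (0, 0, 41), (4, 0, 47), (8, 6, 72), (12, 18, 88), (16, 33, 74), (20, 45, 60), (24, 63, 78), (28, 92, 117), (32, 103, 140), (36, 77, 140), (40, 31, 136), (44, 10, 137), (48, 8, 138), (52, 8, 137), (56, 8, 139), (60, 8, 136), (64, 8, 122), (68, 6, 100), (72, 5, 90), (76, 4, 92), (80, 4, 95), (84, 2, 109)]
[(-52, 10, 120), (-48, 10, 102), (-44, 17, 73), (-40, 35, 57), (-36, 46, 55), (-32, 47, 55), (-28, 47, 56), (-24, 47, 56), (-20, 47, 56), (-16, 44, 58), (-12, 30, 76), (-8, 14, 97), (-4, 4, 73), (0, 0, 46), (4, 1, 51), (8, 6, 76), (12, 18, 89), (16, 32, 73), (20, 45, 58), (24, 62, 75), (28, 89, 113), (32, 100, 136), (36, 75, 138), (40, 32, 138), (44, 11, 140), (48, 8, 141), (52, 8, 139), (56, 8, 140), (60, 8, 137), (64, 8, 122), (68, 6, 101), (72, 5, 92), (76, 5, 94), (80, 4, 96), (84, 2, 110)][ WARN:0@8.413] global loadsave.cpp:1063 imwrite_ Unsupported depth image for selected encoder is fallbacked to CV_8U.
```

View pics/d5.png

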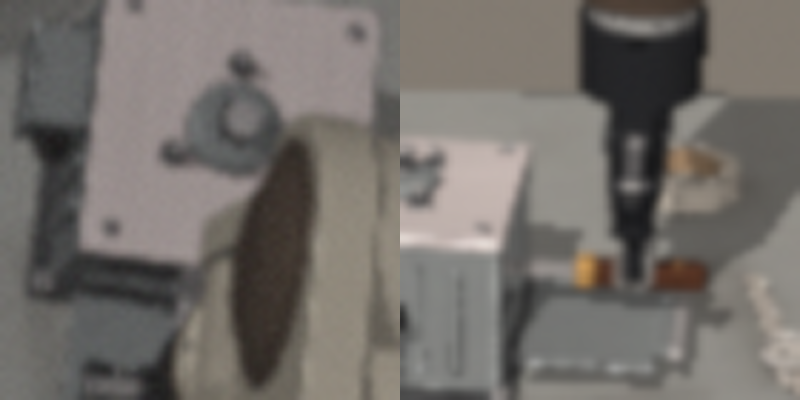

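The side half shows the blade level in the opening, with the ferrule at (590,270), the handle level and the flap flat below it. The tip works out at about 25 mm behind the rim, with 4.3 N drag. I'll ease it slightly down so it rests firmly on the magnet.

Scaled: -0.1 cm / 75 = -0.0013, -0.05 cm / 75 = -0.0007.

Call:
servo_tool(
  moves=[
    [0,0,-0.0007,0],
    [0,0,-0.0013,0],
    [0,0,-0.0013,0],
    [0,0,-0.0013,0],
  ],
)

```text
time: 16.4
ee_pos: [0.5013, -0.0788, 0.0778]
tcp_rot: [-178.3, 0.0, 173.6]
wrist_force: [-6.7, 1.1, 0.3]
opening: 0.0152
grasp_force: 88.3
```

```bash
python3 -c "
from h import *
o=get_obs();print(o['wrist_force'],o['torque'],o['ee_pos'],o['tcp_rot'])
[camera('top') for _ in range(3)]
o=get_obs();print(o['wrist_force'],o['torque'],o['ee_pos'])"
```

```text
[-6.70438255  1.14614087  0.2518207 ] [ 0.2010124   1.17456214 -0.00771202] [ 0.5013283  -0.07877124  0.07781469] [-1.78250515e+02  2.38007152e-02  1.73569867e+02]
[-7.11962477  1.24028592 -0.38706431] [ 0.1772538   1.20136851 -0.06169948] [ 0.50129943 -0.07875968  0.07782295]
```

```bash
python3 -c "
from h import *
print(job_done())"
```

```text
the job is handed in; nothing more can be done
None
```

I handed the job in, with no verdict returned: the flap is folded right down, and the blade is held still and level under the armature plate, dragging at about 7 N. By camera and arm readings its tip is about 25 mm behind the plates' rim.

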